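Level the appliance stand by its pressed-down screw foot

ROBOT

A 6-joint arm with a two-finger parallel gripper is mounted at the origin on a cart in front of the work surface, level with it; the furniture and walls round the work are solid. World frame = base frame: x ahead of the robot, y to its left, z up, the work surface at z = 0. Lengths are in mm, angles in rad, forces in N, time in s.
With the tool pointing down it reaches from about 350 to 1000 mm from the base axis. Payload 7.1 kg.
Tool frame: the origin (TCP) lies midway between the tips of the shut fingers; the grasp point (between the pads) lies 19 mm behind it; z points along the fingers, y is the line along which they close (so a half turn about z gives the same grasp; the last joint's range is limited). The gripper opens to 85 mm and grips with 20 to 120 N. Pads are 22 mm wide; open, the fingers measure 114 mm over their backs; the gripper's body (76 mm by 85 mm) begins 54 mm behind the grasp point. The pads swing forward as they close: fully open they stand 13 mm farther back than shut.
Start: joints at [1.22, 0.423, 1.63, -0, 1.089, -0.019], TCP at [203.559, 590.905, 231.319] pointing down, gripper open.
Joint ranges: [-3, 3], [-0.9, 2.11], [0.09, 2.58], [-1.31, 4.45], [0.11, 2.69], [-2.54, 2.54]. Speed limits (rad/s): [2.39, 2.39, 3.01, 3.14, 3.14, 3.14].

INTERFACE

Orientations are given as a unit quaternion [w, x, y, z].
In Python, from bench import env gives the robot as it stands.
- The arm moves only by the tool drive_tool, never from a script. Its argument "moves" is a list of rows, each a list of 5 numbers: the shift along the tool's x, y, z in cm, then the turn about the tool's z in rad, then the opening, from 0 (shut) to 1 (fully open). In form: [[x, y, z, turn, grip], ...]. A call has 1 to 20 rows; each row is the pose to reach, as a shift and turn from the pose commanded when the call began, along the tool's axes at that moment; what a row does not reach only later rows make up. A row lasts 1/12 s, in which the tool goes at most 41.7 mm and 7.16 degrees, less where a joint would pass 70% of its speed; a pose out of reach is approached as far as the arm can. A call with a gripper value outside its range is refused whole. The fingers move at their own pace and stop on an object; "grip_force" is the grip in N (left out, the last holds). Time passes only in rows, so rows that repeat a pose let the fingers close. It gives the time, the measured TCP pose, the force, the opening and the grip force at its end, in the units of the state.
- env.state(): the state, without advancing time (a new reading comes with each control period).
- env.camera(name): name is "side" or "top" or "wrist"; returns a dict with "pixels" (480x640x3 uint8, red, green, blue), "depth" (480x640 float32, mm along the optical axis (not along the pixel's ray), 0 where there is no reading), "vfov" (degrees; the focal length in pixels is half the picture's height over the tangent of half this angle, whatever the lens; pixels are square), "cx", "cy" (the principal point, pixels), "view" (4x4, takes a point from world to camera coordinates). Camera axes: x right, y up, looking along -z (the intrinsics and any distortion apply to the point x, -y, -z); pixel columns grow to the right and rows downward; lengths in mm; the calibration is good to about 2 mm. A picture is of the moment at which its call begins.
- env.hand_in(): hands the job in; it is judged then, once.
The state is a dict: "clock": time; "joint_positions": joint angles; "joint_velocities": joint speeds; "joint_efforts": joint torques, N m; "eef_pos": TCP position; "tcp_rot": TCP orientation; "force": force on the tool from outside, world axes, zero at the start; "torque": the same for the moment, N m; "gripper_width": finger opening in mm; "finger_force": force on a finger pad.
Only numpy, scipy, OpenCV 4.12 (cv2) and the standard library are available. Lean on these libraries where they do the work, as an engineer would, in place of code of your own. Each camera call takes 0.05 s, during which the arm holds its last target. There are 200 camera calls.

TASK

The little wooden stand on the worktop rocks: one end of it floats unless it is pushed down on its screw foot. Take the spice jar off the stand and leave it standing upright on the worktop, out of the way; then press the black bar knob down so that the foot sits firmly on its pad, turn the knob until the bubble of the spirit level rests between the two lines, and finish still holding the knob pressed down with the bubble centred. Leave the other things where they are.

Things in the scene. Friction and masses are not known exactly. Their poses are not given: they have to be found in the camera images.
- stand: low wooden stand, fixed to the worktop; origin on the worktop. Deck 130 mm (x) by 340 mm (y), from y = -175 to +165 mm, its top 60 mm high when level. The knob and below it the screw foot are at x = 0, y = 120 mm
- deck: the rocking deck of the stand; origin on its pivot rod, which runs along the stand's x at y = -60 mm, 54 mm high (180 mm from the foot). It rocks up to 0.03 rad either way; a spring lifts the knob end, and some 3 to 4 N on the knob push it down
- canister: lidded canister fixed on the deck at the end away from the knob (stand y = -118 mm), 92 mm wide, 120 mm tall; origin under its middle
- knob_grip (a point): grip point of the black bar knob on the deck: on the turning axis, 11 mm below the bar's top, about 0.1 m above the worktop. The bar is 46 mm long (x of this frame), 14 mm thick (y: fingers close along it) and 32 mm tall; below it is a collar 34 mm wide, 5 mm high. The point goes down as the knob is pressed and the deck tips
- knob_bar: the bar of that knob itself, on a soft ball cup in the deck that lets the deck tip a few degrees while the bar is held upright; origin at its middle on the turning axis, 5 mm below knob_grip, same axes
- spindle (a joint): angle of the knob, rad, growing clockwise seen from above, range -1.1 to 1.1; stays where it is left (0.1 N m). Each rad screws the foot 3 mm down out of the deck: the pressed stand's knob end rises 3 mm and the bubble goes about 22 mm toward the knob end (+y of the stand). It starts too far anticlockwise by 0.3 to 1.3 rad
- knob (a joint): how far the sprung knob is pushed down on its spindle, m: 0 up, 0.009 at the stop; 2.4 N to start, 0.8 N more for each mm. Pushing it first tips the deck's end down (up to about 10 mm) until the foot sits on its pad; after that the knob sinks further on its spring
- foot_tip (a point): lowest point of the screw foot, under the knob; it sits on a 4 mm thick cork pad on the worktop (so at height 0.004) when the stand is pressed down, and floats above it otherwise
- vial_mid (a point): middle of the spirit level's tube, at its top, 77 mm above the worktop: aluminium block 140 mm long along the stand's y, on the deck's front (-x) edge at x = -49, y = 10 mm. Two black lines round the tube stand 18 mm (inner edges) either side of this point along y
- bubble_mid (a point): middle of the pale bubble in that tube, 24 mm long; it moves along the stand's y by up to 40 mm either way, toward the higher end: 1.33 mm for each mrad of tilt
- spice_jar: spice jar with a screw cap, 43 mm wide, 97 mm tall, about 0.11 kg, standing on the deck right beside the knob; the origin is at the middle of its underside, z is its axis
- tea_light: bystander: tea light candle, 38 mm wide, 17 mm high, on the deck; origin under its middle
- pepper_shaker: bystander: shaker, 44 mm wide, 90 mm tall, on the worktop beyond the canister end of the stand; origin under its middle
- tape_roll: bystander: roll of tape, 98 mm wide, 25 mm high, lying behind the stand; origin under its middle
- lemon: bystander: lemon, 78 mm long, 56 mm high, on the left of the worktop
- garlic: bystander: garlic bulb, 60 mm wide, 58 mm high, on the left of the worktop
- teaspoon: bystander: teaspoon, 139 mm long, lying on the right of the worktop

How it is judged:
By the outcome, as a careful person would: the job done as asked, in the order asked, and still so for the second after the job is handed in, while the arm keeps its last pose, push and grip.
It also fails if it takes over 54 s, if anything falls off the work surface, if the arm or the gripper's body presses on something with over 40 N, if the wrist force passes 120 N, or if a joint passes its speed limit or range.

## Working session

There is one attempt and no reset: what is moved stays moved. The work goes in short steps, Python scripts to look and compute and a tool call to move; the robot and the scene stay as the last step left them, time stands still between calls to the robot, and variables do not carry over. Pictures are saved under pics/ and viewed, at most 10 in all, crops included, and the job is handed in when it is done.

Besides the shell and the picture viewer there is one more tool, called in YAML: its name, and indented under it one key for each argument. drive_tool: Moves the arm, as the interface text tells. Its arguments: {"type":"object","properties":{"moves":{"type":"array"},"grip_force":{"type":"number"}},"required":["moves"]}

```bash
mkdir -p pics
cat > h.py <<'E'
import numpy as np, cv2, sys
from bench import env
def cam(n):
    c=env.camera(n); c['f']=240/np.tan(np.radians(c['vfov'])/2); c['V']=np.array(c['view']).reshape(4,4); c['Vi']=np.linalg.inv(c['V']); return c
def save(c,fn,crop=None,s=1):
    im=cv2.cvtColor(c['pixels'],cv2.COLOR_RGB2BGR)
    if crop: x0,y0,x1,y1=crop; im=im[y0:y1,x0:x1]
    if s!=1: im=cv2.resize(im,None,fx=s,fy=s,interpolation=cv2.INTER_CUBIC)
    cv2.imwrite('pics/'+fn,im)
def pt(c,u,v,d=None):
    if d is None: d=float(np.median(c['depth'][v-1:v+2,u-1:u+2]))
    return (c['Vi']@[(u-c['cx'])/c['f']*d,-(v-c['cy'])/c['f']*d,-d,1])[:3].round(1)
def ptz(c,u,v,z):
    o=c['Vi'][:3,3]; p=c['Vi']@[(u-c['cx'])/c['f'],-(v-c['cy'])/c['f'],-1,1]; r=p[:3]-o
    return (o+r*(z-o[2])/r[2]).round(1)
def proj(c,p):
    q=c['V']@[*p,1]; return (c['cx']+c['f']*q[0]/-q[2], c['cy']+c['f']*-q[1]/-q[2])
E
python3 - <<'E'
from h import *
for n in('top','side'):
    c=cam(n); save(c,n+'1.png'); np.savez(n+'1.npz',**c)
    print(n,[k for k in c],c['f'],c['cx'],c['cy'],c['Vi'].round(2).tolist())
s=env.state();print(s)
E
```

```text
top ['pixels', 'depth', 'vfov', 'cx', 'cy', 'view', 'f', 'V', 'Vi'] 502.75404055143656 319.54164090470493 243.307368248967 [[-0.03, 0.99, -0.14, 312.31], [-1.0, -0.03, 0.01, -26.71], [0.01, 0.14, 0.99, 1481.15], [0.0, 0.0, 0.0, 1.0]]
side ['pixels', 'depth', 'vfov', 'cx', 'cy', 'view', 'f', 'V', 'Vi'] 477.2738571428759 329.5241980640095 237.41982291673315 [[0.93, 0.13, -0.35, 42.16], [-0.37, 0.35, -0.86, -1229.93], [0.01, 0.93, 0.37, 625.38], [0.0, 0.0, 0.0, 1.0]]
{'clock': 0.1, 'joint_positions': array([ 1.22000149e+00,  4.23830224e-01,  1.63062636e+00, -3.63167194e-06,
        1.08858654e+00, -1.90128881e-02]), 'joint_velocities': array([ 4.67315014e-05, -2.16482541e-03, -1.77656474e-03, -3.25256612e-04,
       -8.72218712e-04,  1.07882084e-03]), 'joint_efforts': array([ 4.69835031e-04, -5.58428979e+01, -2.82444352e+01, -5.28165288e-05,
        3.02593711e-03,  6.70670431e-06]), 'eef_pos': array([203.39133961, 590.44710911, 230.57731   ]), 'tcp_rot': array([-1.31755421e-04,  1.65130264e-01,  9.86271499e-01, -7.13169572e-04]), 'force': array([-0.48711644,  0.47058133, -0.24290034]), 'torque': array([ 0.02139612, -0.00188066,  0.00317906]), 'finger_force': 0.0, 'gripper_width': 85.3035222421458}
```

View pics/top1.png

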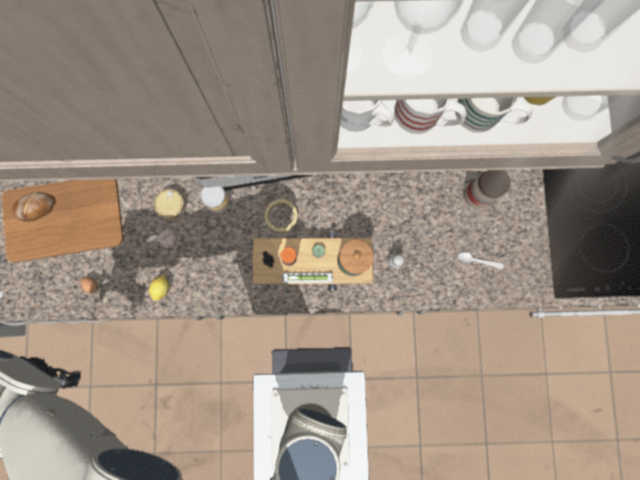

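View pics/side1.png

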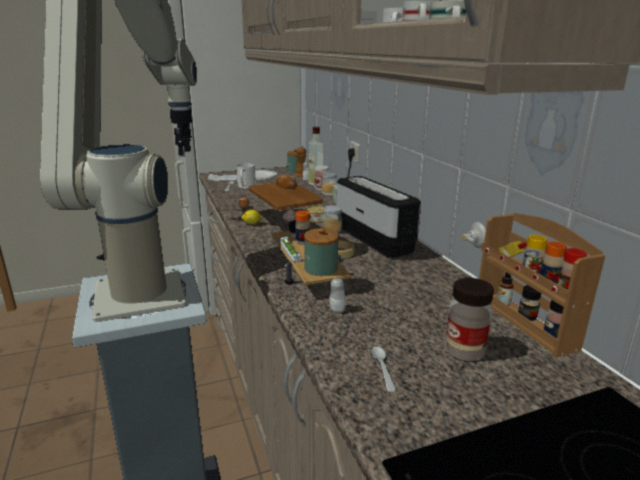

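The top view shows the stand at pixels x 252–373, y 238–284. The knob is near (268,260), the jar cap near (289,256), the level at (308,278), the tea light at (318,250) and the canister at (356,257). I'll zoom in.

Run:
```python
from h import *
c=dict(np.load('top1.npz')); save(c,'topz.png',(240,190,420,310),4.4)
for n,u,v in(('jar',289,256),('knob',268,260),('can',356,257),('tea',318,250),('lemon',159,288),('shaker',397,261),('decktl',256,242),('deckbr',370,281),('worktop',220,290)): print(n,pt(c,u,v))
```

```text
jar [469.5  39.9 161.8]
knob [465.4  99.7 116.4]
can [ 460.7 -135.8  175.3]
tea [495.3 -37.7  70.3]
lemon [401.1 415.5  49.1]
shaker [ 456.5 -257.1   87.8]
decktl [523.2 137.6  67.1]
deckbr [ 404.4 -182.3   61.8]
worktop [393.5 251.9   1.5]
```

View pics/topz.png

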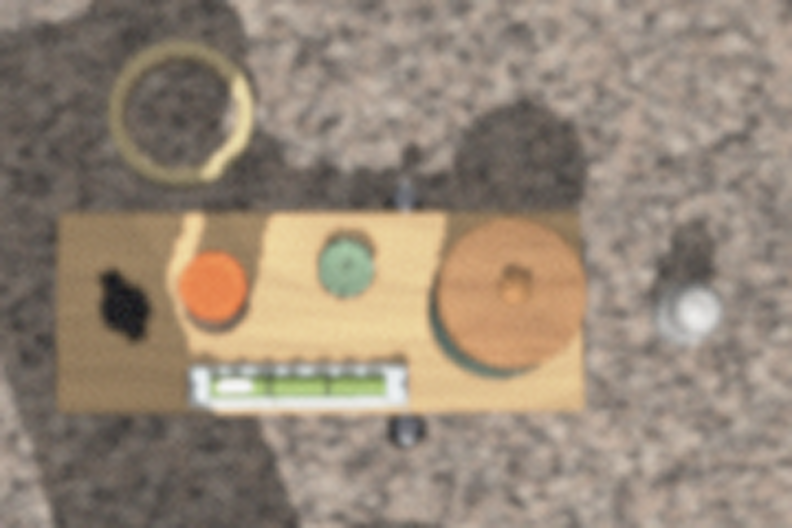

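The bar knob's long axis runs diagonally, and the bubble is at the left (knob) end. I'll plan the approach above the jar, closing along world x.

```bash
cat >> h.py <<'E'
from scipy.spatial.transform import Rotation as Ro
def go(p,az):
    s=env.state(); w,x,y,z=s['tcp_rot']; R=Ro.from_quat([x,y,z,w]).as_matrix()
    a=np.degrees(np.arctan2(R[1,1],R[0,1])); t=np.radians((a-az+180)%360-180)
    print('clk',s['clock'],'pos',s['eef_pos'].round(1),'az',a.round(1),'j',s['joint_positions'].round(2),'F',s['force'].round(1),'w',s['gripper_width'])
    print('shift cm',(R.T@(np.array(p)-s['eef_pos'])/10).round(2),'turn',t.round(3))
E
python3 - <<'E'
from h import *
go([466,41,260],0)
E
```

```text
clk 0.1 pos [203.4 590.4 230.6] az 71.0 j [ 1.22  0.42  1.63 -0.    1.09 -0.02] F [-0.5  0.5 -0.2] w 85.3035222421458
shift cm [-42.73 -43.4   -2.88] turn 1.239
```

drive_tool:
  moves:
    - [-42.7, -43.4, -2.9, 1.24, 1]
    - [-42.7, -43.4, -2.9, 1.24, 1]
    - [-42.7, -43.4, -2.9, 1.24, 1]
    - [-42.7, -43.4, -2.9, 1.24, 1]
    - [-42.7, -43.4, -2.9, 1.24, 1]
    - [-42.7, -43.4, -2.9, 1.24, 1]
    - [-42.7, -43.4, -2.9, 1.24, 1]
    - [-42.7, -43.4, -2.9, 1.24, 1]
    - [-42.7, -43.4, -2.9, 1.24, 1]
    - [-42.7, -43.4, -2.9, 1.24, 1]
    - [-42.7, -43.4, -2.9, 1.24, 1]
    - [-42.7, -43.4, -2.9, 1.24, 1]
    - [-42.7, -43.4, -2.9, 1.24, 1]
    - [-42.7, -43.4, -2.9, 1.24, 1]
    - [-42.7, -43.4, -2.9, 1.24, 1]
    - [-42.7, -43.4, -2.9, 1.24, 1]
    - [-42.7, -43.4, -2.9, 1.24, 1]
    - [-42.7, -43.4, -2.9, 1.24, 1]
    - [-42.7, -43.4, -2.9, 1.24, 1]
    - [-42.7, -43.4, -2.9, 1.24, 1]

```text
clock: 1.77
eef_pos: [465.3, 42.5, 260.2]
tcp_rot: [-0.0, 0.707, 0.707, -0.0]
force: [-0.1, 0.6, -0.4]
gripper_width: 85.5
finger_force: 0.0
```

Run:
```python
from h import *
c=cam('wrist'); save(c,'w1.png'); np.savez('w1.npz',**c)
go([466,41,108],0); print(c['f'],c['cx'],c['cy'],c['Vi'].round(2).tolist())
```

```text
clk 1.8167 pos [465.4  42.5 260.2] az 0.0 j [0.07 0.15 1.94 0.   1.05 0.06] F [ 0.1 -0.  -0.1] w 85.14381335911374
shift cm [-0.15  0.06 15.22] turn 0.001
355.37211326283176 316.86290227431743 243.3690476084325 [[1.0, -0.0, -0.0, 464.87], [0.0, 0.95, 0.31, 121.6], [-0.0, -0.31, 0.95, 402.54], [0.0, 0.0, 0.0, 1.0]]
```

View pics/w1.png

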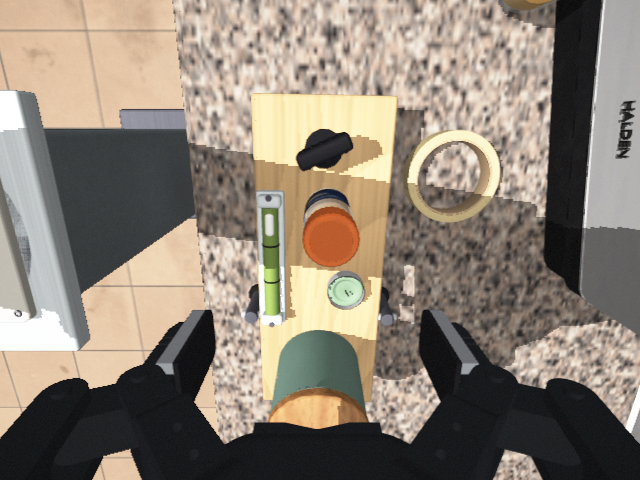

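The wrist view shows the cap at (330,238), the knob bar from (299,162) to (351,140), the tube with its lines at rows ~246 and ~282, and the bubble at (268,224).

Run:
```python
from h import *
c=dict(np.load('w1.npz'))
P=c['pixels'].astype(int); D=c['depth']
# world map of all pixels
v,u=np.mgrid[0:480,0:640]; d=D
X=np.stack([(u-c['cx'])/c['f']*d,-(v-c['cy'])/c['f']*d,-d,np.ones_like(d)],-1)@c['Vi'].T; X=X[...,:3]
def blob(m,n):
    q=X[m]; print(n,len(q),'med',np.median(q,0).round(1),'lo',np.percentile(q,2,0).round(1),'hi',np.percentile(q,98,0).round(1)); return q
box=(X[...,0]>400)&(X[...,0]<540)&(d>0)
blob(box&(P[...,0]>150)&(P[...,1]<110)&(P[...,2]<80)&(X[...,2]>150)&(v>190),'cap')
zk=X[...,2]
m=box&(X[...,1]>70)&(X[...,1]<135)&(zk>95)&(v<200); q=blob(m,'knobtop')
if len(q)>5:
    (cx,cy),wh,a=cv2.minAreaRect(q[:,:2].astype(np.float32)); print(cx,cy,wh,a)
    e=np.cov(q[:,:2].T); w,V=np.linalg.eigh(e); print('az',np.degrees(np.arctan2(V[1,1],V[0,1])))
blob(box&(abs(u-346)<12)&(abs(v-290)<12),'tea'); 
print('deck corners',ptz(c,252,95,66),ptz(c,397,97,66),'bubble',ptz(c,268,224,77),'lines',ptz(c,271,246,77),ptz(c,271,282,77),'block ends',ptz(c,268,196,75),ptz(c,271,325,75))
print('cap',ptz(c,330,238,162))
```

```text
cap 2499 med [474.7  46.2 161.1] lo [455.8 -93.4 156.5] hi [493.1  64.7 162.6]
knobtop 1148 med [470.3 104.6 116.4] lo [449.7  91.5 100.1] hi [490.4 116.7 118.1]
469.80194091796875 103.97882843017578 (46.039405822753906, 15.855576515197754) 23.644548416137695
az -156.02119796870358
tea 525 med [494.9 -36.2  70.9] lo [483.7 -48.   69.3] hi [506.2 -23.3  74.8]
deck corners [407.7 149.1  66. ] [535.  147.8  66. ] bubble [418.7  35.2  77. ] lines [420.7  13.3  77. ] [419.3 -24.6  77. ] block ends [419.5  61.5  75. ] [417.2 -74.6  75. ]
cap [474.2  47.6 162. ]
```

drive_tool:
  moves:
    - [0.45, 0.9, 3, 0, 1]
    - [0.45, 0.9, 6, 0, 1]
    - [0.45, 0.9, 9, 0, 1]
    - [0.45, 0.9, 12, 0, 1]
    - [0.45, 0.9, 14, 0, 1]
    - [0.45, 0.9, 16, 0, 1]
    - [0.45, 0.9, 16, 0, 1]
    - [0.45, 0.9, 16, 0, 0.4]
    - [0.45, 0.9, 16, 0, 0.3]
    - [0.45, 0.9, 16, 0, 0.3]
    - [0.45, 0.9, 16, 0, 0.3]
    - [0.45, 0.9, 16, 0, 0.3]
    - [0.45, 0.9, 16, 0, 0.3]
    - [0.45, 0.9, 16, 0, 0.3]
    - [0.45, 0.9, 16, 0, 0.3]
  grip_force: 25

```text
clock: 3.07
eef_pos: [475.7, 46.2, 101.0]
tcp_rot: [0.001, 0.708, 0.707, 0.001]
force: [0.4, 4.0, 5.6]
gripper_width: 42.5
finger_force: 19.0
```

drive_tool:
  moves:
    - [0, 0, -2, 0, 0.3]
    - [0, 0, -5, 0, 0.3]
    - [0, 0, -8, 0, 0.3]
    - [1, 0, -9, 0, 0.3]
    - [4, 0, -9, 0, 0.3]
    - [8, 0, -9, 0, 0.3]
    - [12, -1, -9, 0, 0.3]
    - [16, -2, -9, 0, 0.3]
    - [20, -3, -9, 0, 0.3]
    - [22.5, -3, -8, 0, 0.3]
    - [22.5, -3, -5, 0, 0.3]
    - [22.5, -3, -2, 0, 0.3]
    - [22.5, -3, 1, 0, 0.3]
    - [22.5, -3, 3.5, 0, 0.3]
    - [22.5, -3, 5, 0, 0.3]
    - [22.5, -3, 5.5, 0, 0.3]
    - [22.5, -3, 5.5, 0, 0.3]

```text
clock: 4.48
eef_pos: [443.6, 270.4, 43.4]
tcp_rot: [-0.0, 0.707, 0.707, -0.002]
force: [-0.0, 0.8, -0.8]
gripper_width: 42.4
finger_force: 20.3
```

Run:
```python
from h import *
c=cam('side'); np.savez('s2.npz',**c); save(c,'s2.png',(180,160,400,320),3.6)
go([445,272,38],0)
```

```text
clk 4.5333 pos [444.5 270.8  44.7] az -0.0 j [ 0.52  0.57  1.96 -0.    0.62  0.53] F [ 0.   0.2 -1.3] w 42.92661052081363
shift cm [0.12 0.05 0.67] turn -0.001
```

View pics/s2.png

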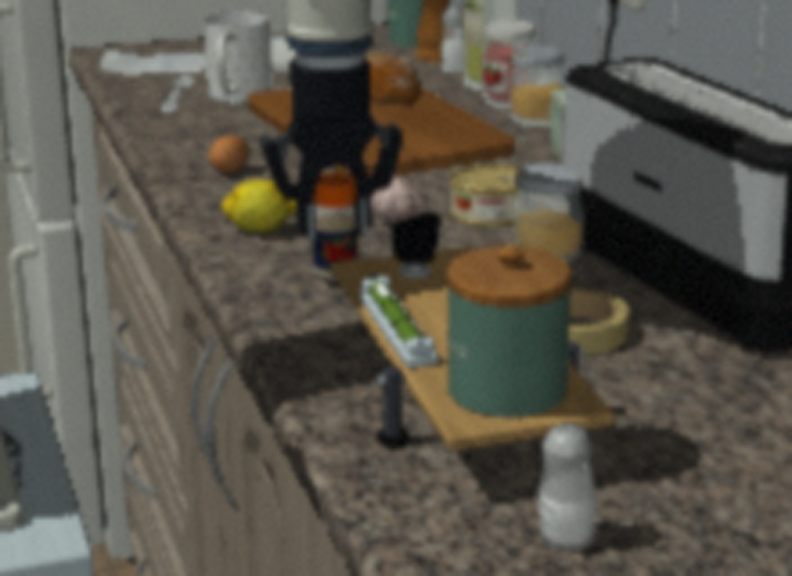

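The jar is held upright and clear of things (crop (335,220)). Next I'll lower it until it touches.

drive_tool:
  moves:
    - [0, 0, 0.3, 0, 0.3]
    - [0, 0, 0.5, 0, 0.3]
    - [0, 0, 0.7, 0, 0.3]
    - [0, 0, 0.7, 0, 0.3]
    - [0, 0, 0.7, 0, 0.3]

```text
clock: 4.95
eef_pos: [445.3, 271.1, 38.7]
tcp_rot: [0.0, 0.707, 0.707, 0.0]
force: [-0.5, -0.1, -1.6]
gripper_width: 42.4
finger_force: 20.3
```

drive_tool:
  moves:
    - [0, 0, 0.1, 0, 0.3]
    - [0, 0, 0.2, 0, 0.3]
    - [0, 0, 0.3, 0, 0.3]
    - [0, 0, 0.3, 0, 0.3]

```text
clock: 5.28
eef_pos: [445.5, 272.1, 37.3]
tcp_rot: [-0.0, 0.708, 0.707, 0.001]
force: [-6.2, 3.0, 20.0]
gripper_width: 42.7
finger_force: 22.4
```

drive_tool:
  moves:
    - [0, 0, -0.1, 0, 0.3]
    - [0, 0, -0.12, 0, 0.55]
    - [0, 0, -0.12, 0, 1]
    - [0, 0, -0.12, 0, 1]
    - [0, 0, -0.12, 0, 1]
    - [0, 0, -2, 0, 1]
    - [0, 0, -5, 0, 1]
    - [0, 0, -9, 0, 1]
    - [0, 0, -13, 0, 1]
    - [0, 0, -17, 0, 1]
    - [0, 0, -20, 0, 1]
    - [0, 0, -20, 0, 1]

```text
clock: 6.28
eef_pos: [448.3, 272.7, 241.7]
tcp_rot: [0.001, 0.708, 0.707, 0.005]
force: [1.3, 0.1, -0.2]
gripper_width: 85.1
finger_force: 0.0
```

Run:
```python
from h import *
go([471,90,240],24+90)
go([471,90,240],24-90)
```

```text
clk 6.2833 pos [448.3 272.7 241.7] az -0.1 j [ 0.52  0.26  1.85 -0.    1.02  0.53] F [ 1.3  0.1 -0.2] w 85.10972715681386
shift cm [-18.27   2.29   0.09] turn -1.991
clk 6.2833 pos [448.3 272.7 241.7] az -0.1 j [ 0.52  0.26  1.85 -0.    1.02  0.53] F [ 1.3  0.1 -0.2] w 85.10972715681386
shift cm [-18.27   2.29   0.09] turn 1.151
```

drive_tool:
  moves:
    - [-16.8, 2.3, 1, -1.99, 1]
    - [-16.8, 2.3, 1, -1.99, 1]
    - [-16.8, 2.3, 1, -1.99, 1]
    - [-16.8, 2.3, 1, -1.99, 1]
    - [-16.8, 2.3, 1, -1.99, 1]
    - [-16.8, 2.3, 1, -1.99, 1]
    - [-16.8, 2.3, 1, -1.99, 1]
    - [-16.8, 2.3, 1, -1.99, 1]
    - [-16.8, 2.3, 1, -1.99, 1]
    - [-16.8, 2.3, 1, -1.99, 1]
    - [-16.8, 2.3, 1, -1.99, 1]
    - [-16.8, 2.3, 1, -1.99, 1]
    - [-16.8, 2.3, 1, -1.99, 1]
    - [-16.8, 2.3, 1, -1.99, 1]
    - [-16.8, 2.3, 1, -1.99, 1]
    - [-16.8, 2.3, 1, -1.99, 1]
    - [-16.8, 2.3, 1, -1.99, 1]
    - [-16.8, 2.3, 1, -1.99, 1]
    - [-16.8, 2.3, 1, -1.99, 1]

```text
clock: 7.87
eef_pos: [467.7, 102.9, 224.8]
tcp_rot: [-0.0, -0.207, 0.978, 0.0]
force: [-0.6, 0.7, -0.4]
gripper_width: 85.3
finger_force: 0.0
```

Run:
```python
from h import *
c=cam('wrist'); save(c,'w2.png'); np.savez('w2.npz',**c)
D=c['depth']; v,u=np.mgrid[0:480,0:640]; d=D
X=(np.stack([(u-c['cx'])/c['f']*d,-(v-c['cy'])/c['f']*d,-d,np.ones_like(d)],-1)@c['Vi'].T)[...,:3]
m=(d>0)&(X[...,2]>108)&(X[...,2]<125)&(abs(X[...,0]-471)<35)&(abs(X[...,1]-104)<35)&(c['pixels'].max(-1)<90); q=X[m]
(cx,cy),wh,a=cv2.minAreaRect(q[:,:2].astype(np.float32)); print(len(q),cx,cy,wh,a,q.mean(0),q[:,2].max())
w,V=np.linalg.eigh(np.cov(q[:,:2].T)); az=np.degrees(np.arctan2(V[1,1],V[0,1]))%180; print('az',az)
go([cx,cy,89],az+90)
```

```text
1113 469.405517578125 103.32992553710938 (44.514766693115234, 15.21570110321045) 24.402868270874023 [468.16692974 102.8302278  116.07206014] 118.66211098431756
az 24.138210973052026
clk 7.9167 pos [467.7 102.9 224.9] az 113.9 j [ 0.19  0.22  1.95 -0.    0.98 -1.8 ] F [0.7 0.7 1.3] w 85.4370386185539
shift cm [-0.18 -0.03 13.59] turn -0.005
```

View pics/w2.png

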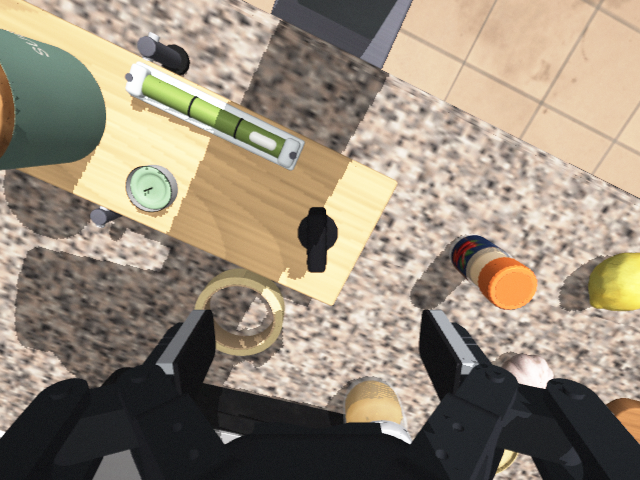

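The jar stands upright at (500,275) px and the knob bar is vertical in the picture at (318,240), in line with the fingers. Next I'll descend and grip.

drive_tool:
  moves:
    - [-0.2, 0, 3, 0, 1]
    - [-0.2, 0, 6, 0, 1]
    - [-0.2, 0, 9, 0, 1]
    - [-0.2, 0, 11, 0, 1]
    - [-0.2, 0, 12.5, 0, 0.8]
    - [-0.2, 0, 13.5, 0, 0.5]
    - [-0.2, 0, 13.5, 0, 0.3]
    - [-0.2, 0, 13.5, 0, 0.1]
    - [-0.2, 0, 13.5, 0, 0.05]
    - [-0.2, 0, 13.5, 0, 0.05]
    - [-0.2, 0, 13.5, 0, 0.05]
    - [-0.2, 0, 13.5, 0, 0.05]
    - [-0.2, 0, 13.5, 0, 0.05]
  grip_force: 50

```text
clock: 9.0
eef_pos: [470.4, 104.3, 91.1]
tcp_rot: [0.001, -0.207, 0.978, 0.0]
force: [-1.1, 4.2, 1.9]
gripper_width: 13.1
finger_force: 52.7
```

drive_tool:
  moves:
    - [0, 0, 0.3, 0, 0.05]
    - [0, 0, 0.6, 0, 0.05]
    - [0, 0, 0.9, 0, 0.05]
    - [0, 0, 1.1, 0, 0.05]
    - [0, 0, 1.3, 0, 0.05]
    - [0, 0, 1.3, 0, 0.05]

```text
clock: 9.5
eef_pos: [470.5, 104.4, 77.6]
tcp_rot: [0.001, -0.207, 0.978, 0.0]
force: [-2.5, 6.5, 8.0]
gripper_width: 12.9
finger_force: 53.3
```

Run:
```python
from h import *
c=cam('wrist'); save(c,'w3.png'); np.savez('w3.npz',**c)
go([470,104,75],114)
```

```text
clk 9.55 pos [470.5 104.4  77.8] az 113.9 j [ 0.19  0.47  2.03  0.    0.64 -1.8 ] F [-1.5  6.7  6.6] w 13.189313367651481
shift cm [ 0.06 -0.02  0.28] turn -0.001
```

View pics/w3.png

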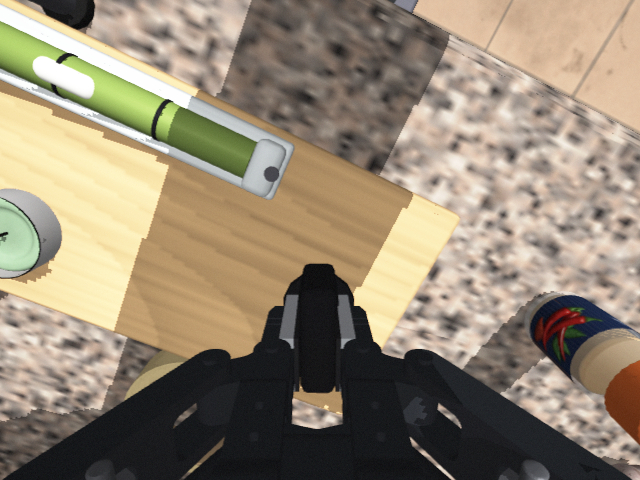

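The bubble is at (64,76) px, right over the far line (~(62,66)). The near line is at (161,119), so the bubble has to move about 18 mm toward the knob. I'll work this out with the calibration.

Run:
```python
from h import *
c=dict(np.load('w3.npz'))
for n,p in (('b1',(33,60)),('b2',(95,94)),('bm',(64,76)),('L far',(62,66)),('L near',(161,119)),('blockend',(280,165))): print(n,ptz(c,*p,76))
```

```text
b1 [418.3 -31.8  76. ]
b2 [420.5  -8.6  76. ]
bm [419.  -20.4  76. ]
L far [416.  -21.8  76. ]
L near [418.9  16.5  76. ]
blockend [416.4  64.5  76. ]
```

drive_tool:
  moves:
    - [0, 0.1, 0.1, 0.08, 0.05]
    - [0, 0.1, 0.1, 0.16, 0.05]
    - [0, 0.1, 0.1, 0.24, 0.05]
    - [0, 0.1, 0.1, 0.32, 0.05]
    - [0, 0.1, 0.1, 0.4, 0.05]
    - [0, 0.1, 0.1, 0.48, 0.05]
    - [0, 0.1, 0.1, 0.56, 0.05]
    - [0, 0.1, 0.1, 0.64, 0.05]
    - [0, 0.1, 0.1, 0.72, 0.05]
    - [0, 0.1, 0.1, 0.78, 0.05]
    - [0, 0.1, 0.1, 0.8, 0.05]
    - [0, 0.1, 0.1, 0.8, 0.05]
    - [0, 0.1, 0.1, 0.8, 0.05]

```text
clock: 10.63
eef_pos: [470.1, 105.0, 77.1]
tcp_rot: [0.001, 0.19, 0.982, 0.0]
force: [-1.4, 4.2, 8.2]
gripper_width: 13.0
finger_force: 53.6
```

Run:
```python
from h import *
c=cam('wrist'); save(c,'w4.png'); np.savez('w4.npz',**c)
go([470,104,75],68)
t=cam('top'); np.savez('t4.npz',**t)
for n,p in(('near',(418,16,76)),('far',(418,-22,76)),('mid',(418,-2.6,76))): print(n,proj(c,p))
```

```text
clk 10.6833 pos [470.1 105.   77.1] az 68.1 j [ 0.2   0.47  2.03  0.    0.63 -0.99] F [-0.5  2.7  9.5] w 12.908322553960497
shift cm [-0.03 -0.1   0.21] turn 0.002
near (np.float64(84.74006080496304), np.float64(281.659482286403))
far (np.float64(12.808408119476212), np.float64(310.33283314846165))
mid (np.float64(49.04070341541694), np.float64(295.88993802827434))
```

View pics/w4.png

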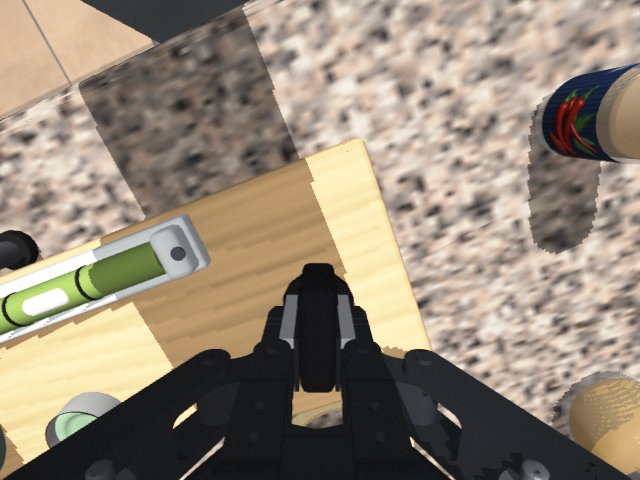

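The bubble now sits between the lines: its ends are at about (22,309) and (68,293) px and the lines at about (12,307) and (84,284). I'll check how well it's centred.

Run:
```python
from h import *
c=dict(np.load('w4.npz')); P=c['pixels'].astype(int)
def col(m,n):
    v,u=np.nonzero(m); q=np.array([ptz(c,a,b,76) for a,b in zip(u,v)]); 
    y=q[:,1]; print(n,len(y),'y',np.percentile(y,[1,50,99]).round(1),'x',np.median(q[:,0])); 
v,u=np.mgrid[0:480,0:640]
y=np.zeros((480,640));x=y.copy()
for b in range(260,345):
    for a in range(0,130): p=ptz(c,a,b,76); x[b,a],y[b,a]=p[0],p[1]
tube=(abs(x-418)<7)&(v>=260)&(v<345)&(u<130)
for yy in range(-30,26,2):
    m=tube&(abs(y-yy)<1.0)&(abs(x-417.5)<3); q=P[m]; print(yy,m.sum(),q.mean(0).round() if m.any() else '')
```

```text
-30 13 [176. 208. 108.]
-28 34 [149. 175.  94.]
-26 51 [74. 83. 55.]
-24 49 [165. 194. 103.]
-22 49 [186. 218. 115.]
-20 49 [186. 219. 115.]
-18 50 [197. 225. 135.]
-16 50 [231. 243. 202.]
-14 50 [242. 248. 227.]
-12 50 [244. 250. 231.]
-10 50 [244. 250. 231.]
-8 50 [244. 249. 230.]
-6 51 [243. 249. 229.]
-4 51 [243. 249. 229.]
-2 50 [244. 250. 231.]
0 52 [242. 248. 226.]
2 53 [242. 249. 226.]
4 53 [229. 242. 196.]
6 52 [191. 223. 119.]
8 52 [191. 223. 119.]
10 53 [190. 223. 118.]
12 53 [ 90. 103.  66.]
14 53 [145. 170.  93.]
16 54 [191. 224. 119.]
18 55 [181. 212. 112.]
20 53 [109. 132.  66.]
22 54 [103. 124.  62.]
24 54 [103. 125.  62.]
```

The bubble is centred to within 1 mm and the press is about 8 N. I'll add a 1 mm deeper press for margin, then recheck.

drive_tool:
  moves:
    - [0, 0, 0.05, 0, 0.05]
    - [0, 0, 0.1, 0, 0.05]
    - [0, 0, 0.1, 0, 0.05]
    - [0, 0, 0.1, 0, 0.05]
    - [0, 0, 0.1, 0, 0.05]
    - [0, 0, 0.1, 0, 0.05]

```text
clock: 11.23
eef_pos: [470.2, 105.0, 76.5]
tcp_rot: [0.001, 0.19, 0.982, 0.0]
force: [-2.4, 3.1, 15.1]
gripper_width: 13.1
finger_force: 54.7
```

Run:
```python
from h import *
c=cam('wrist'); P=c['pixels'].astype(int); v,u=np.mgrid[260:345,0:130]
q=np.array([ptz(c,a,b,76) for a,b in zip(u.ravel(),v.ravel())]); C=P[260:345,0:130].reshape(-1,3)
t=abs(q[:,0]-417.5)<3
y=q[t,1];C=C[t]
b=y[(C[:,2]>190)]; l=y[(C[:,1]<100)&(y<16)]
print('bubble',np.percentile(b,[3,97]).mean(),'lines',np.median(l[l<-15]),np.median(l[l>0]))
go([470,104,75],68)
```

```text
bubble -8.21 lines -26.0 12.7
clk 11.2833 pos [470.2 105.   76.5] az 68.1 j [ 0.19  0.47  2.04  0.    0.63 -0.99] F [-3.2  3.4 15. ] w 12.910823588122415
shift cm [-0.02 -0.11  0.15] turn 0.002
```

```bash
python3 -c "
from bench import env
print(env.hand_in())"
```

```text
the job is handed in; nothing more can be done
None
```

I handed in the job after about 11 s of robot time: the spice jar stands upright on the worktop, and the gripper still holds the knob pressed down at about 15 N, with the bubble between the lines and about 1.5 mm off centre; no verdict came back.

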